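Unload the module casting bench

TASK

Collect the finished batch: push the black selector in and turn it clockwise from the red dot to the green dot so that the yellow hold-down bars draw clear, lift every blue cast module out of the mould, slide the vise jaw open and lift out the heat sink, and lay all of them in the grey tray, each on the tray's floor and none stacked. When everything is in the tray, push the selector in again and turn it all the way back to the red dot, so that it springs up there. Leave the wooden block, the circuit board and the solder reel alone.

Things in the scene. Friction and masses are not known exactly. Their poses are not given: they have to be found in the camera images.
- mould: fixed aluminium mould on a grey base plate (265 x 190 x 10 mm, from x -110 to +155 mm, y -95 to +95 mm in its frame). Origin on the table under the middle of the four pockets, x towards the selector, z up. Its top is 30 mm above the table, the pocket floors 14 mm. The pockets, 68 mm along y by 40 mm along x, are centred at x = -37.5 and +37.5 mm, y = -42.5 and +42.5 mm; some may be empty. The selector's axis is at x = 100 mm, y = 0
- selector (a joint): angle of the selector about the vertical: 0 at the red dot (hold), 1.2 rad at the green dot (release), growing clockwise seen from above; hard stops at both. A white tab on it, 22 to 31 mm above the table, is caught beside a yellow guard (top 33 mm above the table, within 52 mm of the axis on the mould's +x side) at each end, so that it turns only while pushed in by more than 8 mm; within 0.04 rad of either end it springs up again when let go. Turning needs about 0.1 N m
- selector_push (a joint): how far the selector is pushed straight down, 0 (up) to 0.012 m (fully in); spring, 3 N at the start and 8 N fully in
- selector_grip (a point): middle of the top of the selector's black grip bar, on the turning axis, 76 mm above the table when up (lower when pushed). The bar is 46 mm long, 14 mm thick and 45 mm tall and stands on a disc of 22 mm radius. This frame's own axes do not show the bar's direction directly: the bar's long direction, seen from above, is at the mould's x axis plus 0.6 rad (counterclockwise) minus the joint value; this point's x axis is the mould's x axis turned by minus the joint value
- clamp (a joint): travel of the two yellow hold-down bars along the mould's +y, driven by the selector (35.4 mm per rad): 0 over the modules, 0.0425 m fully clear of them. The bars run along the mould's x from -107 to +58 mm, 12 mm wide, at y = -42.5 and +42.5 mm plus this travel, 56 to 66 mm above the table; a cross beam joins them at x = -100 mm (14 mm wide). With the bars over them the modules cannot be lifted; drawn clear, they stand beside the modules' ends
- module1: blue cast block with an aluminium-ribbed top, 64 (its x) x 36 (its y) x 40 mm (z), 0.16 kg, may be absent; origin at the centre of its underside, z up. It starts in a pocket of the mould, its long x axis along the mould's y axis (either way round), standing in the pocket 16 mm deep so that 24 mm stand above the mould (centred at x = -37.5 mm, y = 42.5 mm of the mould, its origin 14 mm above the table)
- module2: blue cast block with an aluminium-ribbed top, 64 (its x) x 36 (its y) x 40 mm (z), 0.16 kg, may be absent; origin at the centre of its underside, z up. It starts in a pocket of the mould, its long x axis along the mould's y axis (either way round), standing in the pocket 16 mm deep so that 24 mm stand above the mould (centred at x = -37.5 mm, y = -42.5 mm of the mould, its origin 14 mm above the table)
- module3: blue cast block with an aluminium-ribbed top, 64 (its x) x 36 (its y) x 40 mm (z), 0.16 kg, may be absent; origin at the centre of its underside, z up. It starts in a pocket of the mould, its long x axis along the mould's y axis (either way round), standing in the pocket 16 mm deep so that 24 mm stand above the mould (centred at x = 37.5 mm, y = 42.5 mm of the mould, its origin 14 mm above the table)
- module4: blue cast block with an aluminium-ribbed top, 64 (its x) x 36 (its y) x 40 mm (z), 0.16 kg, may be absent; origin at the centre of its underside, z up. It starts in a pocket of the mould, its long x axis along the mould's y axis (either way round), standing in the pocket 16 mm deep so that 24 mm stand above the mould (centred at x = 37.5 mm, y = -42.5 mm of the mould, its origin 14 mm above the table)
- module1_center (a point): middle of module1, 20 mm above its underside
- module2_center (a point): middle of module2, 20 mm above its underside
- module3_center (a point): middle of module3, 20 mm above its underside
- module4_center (a point): middle of module4, 20 mm above its underside
- vise: fixed green vise, 230 x 110 mm (x -105 to +125 mm in its frame), origin on the table, x the way the loose jaw opens. Its bed is 20 mm high; the fixed jaw is at x = -102 to -70 mm, 36 mm high
- vise_jaw (a joint): opening of the sliding jaw along the vise's +x, 0 (clamped) to 0.042 m (fully open); it stays where it is left and slides with about 5 N. Closed, its face is at x = -8 mm and its 7 mm thick steel lip (top 37 mm high) reaches 8 mm over the heat sink's flange: open it by 15 mm or more to free the heat sink
- vise_jaw_grip (a point): middle of the top of the red upright handle on the sliding jaw, 81 mm above the table; the handle is 16 mm thick along the vise's x, 36 mm wide along y, 44 mm tall; with the jaw closed it is at x = 46 mm in the vise's frame
- heatsink: aluminium heat sink, 0.25 kg: a drilled base flange 60 (its x) x 64 (y) x 8 mm with a finned body 36 (x) x 64 (y) mm on its middle, 40 mm high in all. Origin at the centre of its underside. It starts upright on the vise's bed (20 mm above the table), its axes along those of the vise, near x = -40 mm, y = 0 of the vise, its flange between the jaws
- heatsink_center (a point): middle of the heat sink, 20 mm above its underside
- tray: loose grey tray 168 (its x) x 208 (y) mm outside, 160 x 200 mm inside, 0.6 kg; floor 4 mm thick, rim 12 mm high in all; origin at the centre of its underside
- wood_block: bystander: wooden block 70 x 90 x 60 mm with two screws on top (to 72 mm), origin at the centre of its underside
- circuit_board: bystander: blue circuit board 80 x 120 mm with parts on it, 22 mm high, origin at the centre of its underside
- solder_reel: bystander: standing reel of solder, 56 mm across, 48 mm high, origin at the centre of its underside
Mind the look-alikes: they are no part of the job. Leave any orange or turquoise look-alike of the module1 alone.

How it is judged:
On the way, in this order (a step that is already met when the one before it is completed fails the run):
1. the selector stands at the green dot, sprung up, with the bars drawn clear (value of joint selector above 1.1 rad and value of joint selector_push below 0.003 m), for 0.1 s.
2. every module and the heat sink lie in the tray (x of module1_center in the frame of tray between -0.075 and 0.075 m and y of module1_center in the frame of tray between -0.095 and 0.095 m and z of module1_center in the frame of tray between 0.01 and 0.045 m and x of module2_center in the frame of tray between -0.075 and 0.075 m and y of module2_center in the frame of tray between -0.095 and 0.095 m and z of module2_center in the frame of tray between 0.01 and 0.045 m and x of module3_center in the frame of tray between -0.075 and 0.075 m and y of module3_center in the frame of tray between -0.095 and 0.095 m and z of module3_center in the frame of tray between 0.01 and 0.045 m and x of module4_center in the frame of tray between -0.075 and 0.075 m and y of module4_center in the frame of tray between -0.095 and 0.095 m and z of module4_center in the frame of tray between 0.01 and 0.045 m and x of heatsink_center in the frame of tray between -0.075 and 0.075 m and y of heatsink_center in the frame of tray between -0.095 and 0.095 m and z of heatsink_center in the frame of tray between 0.01 and 0.045 m), for 0.2 s.
3. the selector is turned back to the red dot (value of joint selector below 0.1 rad), for 0.1 s.
At the end, for the whole second after the job is handed in: All modules present and the heat sink at rest on the tray floor (middles within 75 mm in x, 95 mm in y of the tray centre, under 45 mm above its underside); selector within 0.1 rad of the red dot and sprung up (in by under 3 mm) (all of step 2 and linear speed of each of module1, module2, module3, module4, heatsink, tray below 0.03 m/s and value of joint selector below 0.1 rad and value of joint selector_push below 0.003 m); the robot touches nothing.
It fails at once if the wood block is shifted by more than 30 mm (distance of wood_block from where it was at the start of the episode above 0.03 m).
It fails at once if the circuit board is shifted by more than 30 mm (distance of circuit_board from where it was at the start of the episode above 0.03 m).
It fails at once if the solder reel is shifted by more than 30 mm (distance of solder_reel from where it was at the start of the episode above 0.03 m).
Of module1, module2, module3, module4 only 2 to 4 are there at a start; the rules pass over those that are not, and their reading is None.
At some moment in a run one of tray may be knocked a few centimetres aside while the robot is not near it.
Once in a run the grip may slacken for a moment while it holds something.
It also fails if it takes over 210 s, if anything falls off the work surface, if the arm or the gripper's body presses on something with over 40 N, if the wrist force passes 120 N, or if a joint passes its speed limit or range.

ROBOT

A 7-joint arm with a two-finger parallel gripper is mounted at the origin on the work surface. World frame = base frame: x ahead of the robot, y to its left, z up, the work surface at z = 0. Lengths are in m, angles in rad, forces in N, time in s.
With the tool pointing down it reaches from about 0.35 to 0.9 m from the base axis. Payload 8.1 kg.
Tool frame: the origin (TCP) lies on the centre line of the jaws, within the pads' length; the fingertips stand 19 mm ahead of it and the grasp point (between the pads) is the TCP; z points along the fingers, y is the direction in which the jaws open and shut (so a half turn about z gives the same grasp; the last joint's range is limited). The gripper opens to 92 mm and grips with 3 to 60 N. Pads are 19 mm wide; open, the fingers measure 130 mm over their backs; the gripper's body (75 mm by 190 mm) begins 47 mm behind the grasp point.
Start: joints at [1.005, 0.434, 0.025, 1.573, -0.012, 1.134, -0.075], TCP at [0.279, -0.559, 0.246] pointing down, gripper open.
Joint ranges: [-2.62, 2.62], [-0.44, 2.09], [-1.27, 1.32], [0.08, 2.57], [-1.32, 4.46], [0.12, 2], [-2.74, 2.74]. Speed limits (rad/s): [2.22, 2.22, 3.01, 3.01, 3.14, 3.14, 3.14].

INTERFACE

Orientations are given as a rotation vector (axis times angle).
In Python, from cell import monitor, imaging, workorder, outline_of gives the robot as it stands.
- The arm moves only by the tool move_arm, never from a script. Its argument "series" is a list of rows, each a list of 6 numbers: the shift along the world's x, y, z in cm, then the turn, a rotation vector about the world's x, y, z in degrees. A call has 1 to 8 rows; each row shifts and turns the commanded pose from where the row before left it; what a row does not reach is not made up. A row lasts 1/10 s, in which the tool goes at most 50 mm and 8.59 degrees, less where a joint would pass 70% of its speed; a pose out of reach is approached as far as the arm can. A call with a gripper value outside its range is refused whole. "grip" is the opening, from 0 (shut) to 1 (fully open), set as the call begins (left out, the last holds). The fingers move at their own pace and stop on an object; "force" is the grip in N (left out, the last holds). Time passes only in rows, so rows that do not move let the fingers close. It gives the time, the measured TCP pose, the force and the opening at its end, in the units of the state.
- monitor.observe(): the state, without advancing time (a new reading comes with each control period).
- imaging.get_image(name): name is "scene" or "top" or "wrist"; returns a dict with "color" (420x560x3 uint8, red, green, blue), "fx", "fy", "cx", "cy" (pixels), "rvec" (rotation vector, rad) and "tvec" (3), from world to camera coordinates, as OpenCV has them; the wrist camera has in their place "mount" (4x4, takes a point from camera to tool coordinates, whose origin is the TCP and whose axes are the flange's). Camera axes: x right, y down, z forward; pixel columns grow to the right and rows downward; lengths in m; the calibration is good to about 2 mm. A picture is of the moment at which its call begins: read the wrist's pose just before it. There is no depth.
- workorder.sign_off(): hands the job in, once; it reports no verdict.
Trained networks look in the newest picture that a camera, given by its name, has taken for a name from the list of things; names that differ only in an ending like _2 or _b are one class to them, and where a whole thing is asked for, a point or a joint stands for the part that bears it (a point fixed in the world has none). Each returns a list of dicts, best first, with "p" (0 to 1); they miss things now and then, are a little off and sometimes report something else, mostly with a low value. They report only what shows in the picture. A call takes as long as a camera call. They do not tell look-alikes from the thing itself.
- outline_of(camera, thing): "mask" (420x560 bool, what is visible of it) and "rect" ([left, top, width, height] in pixels, round what is visible of it).
The state is a dict: "clock": time; "joints": joint angles; "dq": joint speeds; "joint_efforts": joint torques, N m; "position": TCP position; "ee_rot": TCP orientation; "force": force on the tool from outside, world axes, zero at the start; "ft_torque": the same for the moment, N m; "width": opening from 0.0 (shut) to 1.0 (fully open).
Only numpy, scipy, OpenCV 4.12 (cv2) and the standard library are available. Lean on these libraries where they do the work, as an engineer would, in place of code of your own. Each camera call takes 0.05 s, during which the arm holds its last target. There are 200 camera calls.

## Working session

There is one attempt and no reset: what is moved stays moved. The work goes in short steps, Python scripts to look and compute and a tool call to move; the robot and the scene stay as the last step left them, time stands still between calls to the robot, and variables do not carry over. Pictures are saved under pics/ and viewed, about 12 in all and at most 16, crops included, and the job is handed in when it is done.

Besides the shell and the picture viewer there is one more tool, called after ">>>" as name(argument=value, ...) on one line, values as JSON. move_arm: Moves the arm, as the interface text tells. Its arguments: {"type":"object","properties":{"series":{"type":"array"},"grip":{"type":"number"},"force":{"type":"number"}},"required":["series"]}

```bash
mkdir -p pics; ls
cat > h.py <<'E'
import numpy as np, cv2
from cell import monitor, imaging, workorder, outline_of
def snap(n,f=None):
    im=imaging.get_image(n)
    if f: cv2.imwrite('pics/'+f,im['color'][:,:,::-1])
    return im
def ray(im,uv):
    K=np.array([[im['fx'],0,im['cx']],[0,im['fy'],im['cy']],[0,0,1]])
    if 'mount' in im:
        s=im['state']; T=np.eye(4); T[:3,:3]=cv2.Rodrigues(np.array(s['ee_rot'],float))[0]; T[:3,3]=s['position']
        T=T@np.array(im['mount']); R=T[:3,:3]; o=T[:3,3]
    else:
        Rw=cv2.Rodrigues(np.array(im['rvec'],float))[0]; R=Rw.T; o=-R@np.array(im['tvec']).ravel()
    d=R@np.linalg.inv(K)@np.array([uv[0],uv[1],1.]); return o,d
def at(im,uv,z):
    o,d=ray(im,uv); return o+d*(z-o[2])/d[2]
def proj(im,P):
    P=np.atleast_2d(np.array(P,float))
    o,_=ray(im,(0,0))
    if 'mount' in im:
        s=im['state']; T=np.eye(4); T[:3,:3]=cv2.Rodrigues(np.array(s['ee_rot'],float))[0]; T[:3,3]=s['position']
        T=np.linalg.inv(T@np.array(im['mount'])); c=P@T[:3,:3].T+T[:3,3]
    else: c=P@cv2.Rodrigues(np.array(im['rvec'],float))[0].T+np.array(im['tvec']).ravel()
    return np.c_[im['fx']*c[:,0]/c[:,2]+im['cx'],im['fy']*c[:,1]/c[:,2]+im['cy']]
def wrist(f=None):
    s=monitor.observe(); im=snap('wrist',f); im['state']=s; return im
E
python3 - <<'E'
from h import *
print(monitor.observe())
for c in ('top','scene'):
    im=snap(c,c+'1.png'); print(c,ray(im,(280,210)))
    for t in ['mould','selector','module1','module2','module3','module4','vise','vise_jaw','heatsink','tray','wood_block','circuit_board','solder_reel','selector_grip','vise_jaw_grip']:
        print(t,[(round(r['p'],2),r['rect'],np.round(np.argwhere(r['mask']).mean(0)[::-1]).tolist()) for r in outline_of(c,t)][:5])
E
```

```text
pics
{'clock': 0.0, 'joints': array([ 1.00537132,  0.43522045,  0.02499257,  1.57410909, -0.0116179 ,
        1.13398062, -0.07507706]), 'dq': array([-2.64851595e-04,  2.65449279e-04,  1.43960128e-03,  1.30410791e-03,
       -7.77492704e-04, -6.21012642e-05,  6.45861168e-04]), 'joint_efforts': array([ 1.53402566e-04, -6.67867827e+01,  9.84875411e-01, -3.14457607e+01,
       -6.07028184e-02,  4.32703074e-02,  1.70242606e-04]), 'position': array([ 0.27877885, -0.55884161,  0.2449421 ]), 'ee_rot': array([-3.05642056e+00, -7.20079267e-01,  7.70048530e-04]), 'force': array([ 0.51566868, -0.4784321 , -0.77626227]), 'ft_torque': array([0.02350291, 0.00209585, 0.0403462 ]), 'width': 0.9966358341203796}
top (array([0.45134094, 0.08428684, 1.3273799 ]), array([ 0.06025533, -0.00269415, -0.99821318]))
mould [(0.85, [150.4, 176.5, 78.2, 104.1], [189.0, 225.0])]
selector [(0.83, [172.1, 182.8, 23.1, 21.7], [183.0, 195.0]), (0.74, [158.2, 214.7, 27.2, 14.1], [170.0, 221.0])]
module1 [(0.93, [103.6, 242.0, 34.5, 24.0], [121.0, 255.0]), (0.85, [193.9, 238.9, 23.6, 15.8], [205.0, 247.0]), (0.64, [157
[... 3090 characters left out ...]
140.9, 215.6, 33.5, 22.4], [157.0, 223.0])]
heatsink [(0.73, [142.5, 200.4, 26.5, 9.9], [158.0, 207.0])]
tray [(0.66, [211.0, 205.8, 68.2, 41.1], [245.0, 225.0])]
wood_block [(0.94, [163.5, 277.3, 38.9, 34.3], [183.0, 296.0]), (0.31, [348.1, 184.7, 22.0, 19.3], [358.0, 194.0])]
circuit_board [(0.55, [267.5, 275.5, 45.2, 36.6], [290.0, 291.0])]
solder_reel [(0.71, [218.8, 274.6, 23.1, 28.2], [227.0, 290.0]), (0.38, [134.0, 196.2, 45.4, 63.0], [158.0, 229.0])]
selector_grip [(0.63, [352.3, 215.0, 16.5, 27.7], [359.0, 228.0]), (0.41, [328.4, 207.2, 22.9, 15.4], [338.0, 215.0])]
vise_jaw_grip [(0.59, [142.0, 213.8, 30.4, 20.4], [157.0, 223.0]), (0.46, [357.4, 203.1, 19.3, 12.1], [364.0, 211.0])]
```

Run:
```python
import cv2
a=cv2.imread('pics/top1.png')[90:310,60:460]
cv2.imwrite('pics/topc.png',cv2.resize(a,(800,440),interpolation=cv2.INTER_CUBIC))
a=cv2.imread('pics/top1.png')[170:290,90:240]
cv2.imwrite('pics/topm.png',cv2.resize(a,(750,600),interpolation=cv2.INTER_CUBIC))
```

```text
(no output)
```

View pics/topc.png

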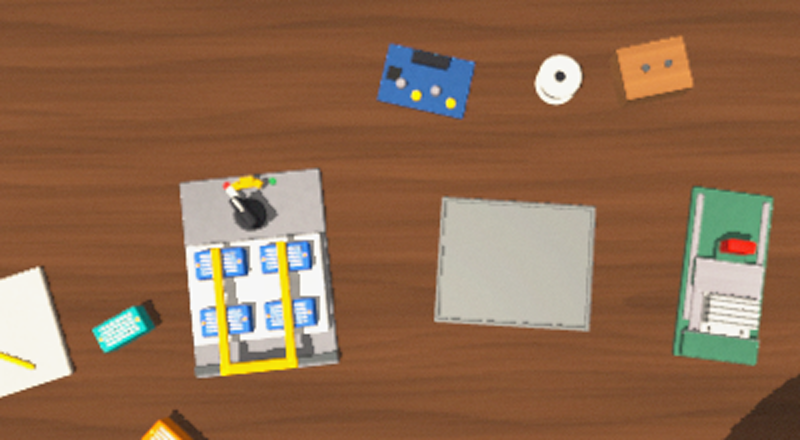

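View pics/topm.png

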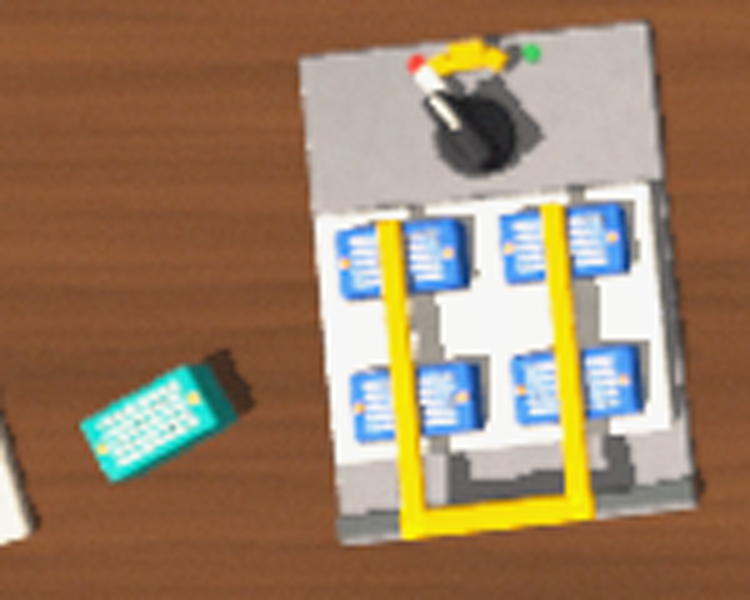

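Top crop: four blue modules sit under the yellow bars in the mould. The turquoise block (full-image px ~121,255) and the orange one (~140,310) are look-alikes and stay put. The tray is at (317,222), and the vise at right with its red handle at (429,213). Next I fit poses.

```bash
cat > fit.py <<'E'
from h import *
def fit2(L,W):
    L=np.array(L)[:,:2];W=np.array(W)[:,:2]
    a=L-L.mean(0);b=W-W.mean(0)
    th=np.arctan2((a[:,0]*b[:,1]-a[:,1]*b[:,0]).sum(),(a*b).sum())
    R=np.array([[np.cos(th),-np.sin(th)],[np.sin(th),np.cos(th)]])
    t=W.mean(0)-R@L.mean(0); e=np.abs(L@R.T+t-W).max()
    return t,th,e
def w(p,xy):
    t,th=np.array(p[0]),p[1];R=np.array([[np.cos(th),-np.sin(th)],[np.sin(th),np.cos(th)]]);return R@np.array(xy)+t
E
python3 - <<'E'
from fit import *
im=snap('top')
m=lambda P,s,o:[(x/s+o[0],y/s+o[1]) for x,y in P]
M=[at(im,p,.010) for p in m([(300,60),(648,22),(695,500),(340,543)],5,(90,170))]
V=[at(im,p,.020) for p in m([(693,187),(772,197),(757,364),(675,356)],2,(60,90))]
T=[at(im,p,.012) for p in m([(443,198),(596,207),(589,330),(435,322)],2,(60,90))]
print('mould',pm:=fit2([(.155,.095),(.155,-.095),(-.11,-.095),(-.11,.095)],M)); print('vise',pv:=fit2([(.125,.055),(.125,-.055),(-.105,-.055),(-.105,.055)],V)); print('tray',pt:=fit2([(.084,.104),(.084,-.104),(-.084,-.104),(-.084,.104)],T))
print('sel',w(pm,(.1,0)),'jaw',w(pv,(.046,0)),'hs',w(pv,(-.04,0)))
for x in(-37.5,37.5):
  for y in (-42.5,42.5):print(w(pm,(x/1e3,y/1e3)))
print('state rot',cv2.Rodrigues(monitor.observe()['ee_rot'])[0].round(3))
E
```

```text
mould (array([0.46899592, 0.32406505]), np.float64(0.09051365044705055), np.float64(0.0036436813030009674))
vise (array([ 0.46677312, -0.29895453]), np.float64(-0.12935908352245135), np.float64(0.0023782592304398276))
tray (array([ 0.49674111, -0.02103567]), np.float64(-0.07435913672591013), np.float64(0.0012417272480474417))
sel [0.56858657 0.33310407] jaw [ 0.51238878 -0.30488847] hs [ 0.42710732 -0.29379459]
[0.43549101 0.2783494 ]
[0.42780785 0.36300145]
[0.51018399 0.28512866]
[0.50250083 0.36978071]
state rot [[ 0.895  0.446 -0.   ]
 [ 0.446 -0.895 -0.   ]
 [-0.     0.    -1.   ]]
```

>>> move_arm(series=[[1.2,4.8,0.3,0,0,3.8],[1.2,4.8,0.3,0,0,3.8],[1.2,4.8,0.3,0,0,3.8],[1.2,4.8,0.3,0,0,3.8],[1.2,4.8,0.3,0,0,3.8],[1.2,4.8,0.3,0,0,3.8],[1.2,4.8,0.3,0,0,3.8],[1.2,4.8,0.3,0,0,3.8]], grip=0.45, force=50)

```text
clock: 2.45
position: [0.3751, -0.1734, 0.2702]
ee_rot: [2.759, 1.5, 0.001]
force: [0.8, 0.3, 0.1]
width: 0.454
```

>>> move_arm(series=[[1.2,4.8,0.3,0,0,3.8],[1.2,4.8,0.3,0,0,3.8],[1.2,4.8,0.3,0,0,3.8],[1.2,4.8,0.3,0,0,3.8],[1.2,4.8,0.3,0,0,3.8],[1.2,4.8,0.3,0,0,3.8],[1.2,4.8,0.3,0,0,3.8],[1.2,4.8,0.3,0,0,3.8]])

```text
clock: 3.25
position: [0.4713, 0.2106, 0.2941]
ee_rot: [2.27, 2.171, 0.001]
force: [1.8, 0.0, -0.0]
width: 0.443
```

>>> move_arm(series=[[1.2,4.8,0.3,0,0,3.8],[1.2,4.8,0.3,0,0,3.8],[0,0,0,0,0,0],[0,0,0,0,0,0]])

```text
clock: 3.65
position: [0.4946, 0.306, 0.2992]
ee_rot: [-2.121, -2.316, 0.001]
force: [-0.3, -0.9, 0.4]
width: 0.451
```

Run:
```python
from fit import *
im=wrist('w1.png'); s=im['state']; print(s['position'],s['joints'].round(2),cv2.Rodrigues(s['ee_rot'])[0].round(3)); print(np.array(im['mount']).round(3),im['fx'])
for t in ['mould','selector_grip','module1']: print(t,[(round(r['p'],2),r['rect'],np.round(np.argwhere(r['mask']).mean(0)[::-1]).tolist()) for r in outline_of('wrist',t)])
pm=((.469,.3241),.0905)
for n,P in dict(c=[(.155,.095,.01),(.155,-.095,.01),(-.11,-.095,.01),(-.11,.095,.01)],mod=[(x,y,.054) for x in(-.0375,.0375) for y in (-.0425,.0425)],sel=[(.1,0,.076)]).items():
  print(n,proj(im,[(*w(pm,p[:2]),p[2]) for p in P]).round(0).tolist())
```

```text
[0.49461024 0.30601804 0.29922486] [-0.16  0.41 -0.69  1.56  0.27  1.27 -0.8 ] [[-0.088  0.996 -0.001]
 [ 0.996  0.088  0.   ]
 [ 0.    -0.001 -1.   ]]
[[ 0.001 -0.967 -0.253  0.068]
 [ 1.     0.001  0.001  0.   ]
 [-0.001 -0.253  0.967 -0.14 ]
 [ 0.     0.     0.     1.   ]] 338.7220649583967
mould [(0.98, [160.1, 83.1, 232.1, 152.5], [280.0, 155.0])]
selector_grip [(0.58, [325.7, 138.6, 57.0, 45.5], [349.0, 161.0]), (0.29, [329.1, 139.6, 48.2, 42.2], [349.0, 161.0])]
module1 [(0.78, [214.8, 0.2, 40.6, 35.3], [235.0, 14.0]), (0.74, [279.4, 171.7, 30.3, 58.8], [292.0, 199.0]), (0.71, [50.6, 7.0, 77.6, 73.4], [89.0, 44.0]), (0.64, [212.5, 171.1, 35.3, 58.6], [230.0, 198.0]), (0.6, [208.6, 96.8, 40.1, 57.5], [227.0, 127.0]), (0.59, [274.3, 96.1, 38.2, 61.4], [294.0, 126.0])]
c [[391.0, 83.0], [380.0, 235.0], [180.0, 235.0], [168.0, 83.0]]
mod [[228.0, 204.0], [225.0, 129.0], [293.0, 204.0], [293.0, 129.0]]
sel [[352.0, 170.0]]
```

View pics/w1.png

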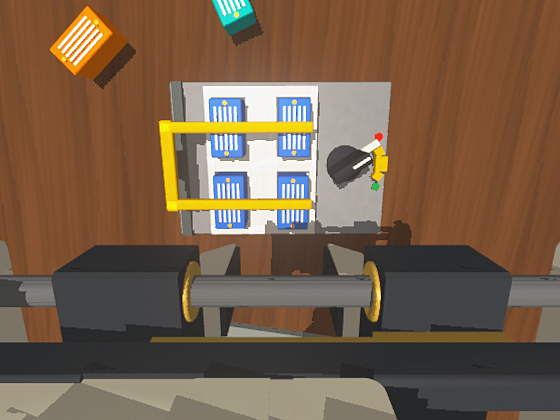

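The wrist view shows the mould with bars at (300,128) and (300,204), the four blue modules, and the selector at (350,162). Orange and turquoise blocks are at the top, outside the mould. I overlay the fitted model to refine it.

```bash
cat > ov.py <<'E'
from fit import *
def boxes(pm):
    B=[]
    def rect(cx,cy,dx,dy,z): B.append([(*w(pm,(cx+a*dx/2,cy+b*dy/2)),z) for a,b in((1,1),(1,-1),(-1,-1),(-1,1))])
    rect(.0225,0,.265,.19,.01)
    for x in(-.0375,.0375):
        for y in (-.0425,.0425): rect(x,y,.036,.064,.054)
    for y in (-.0425,.0425): rect(-.0245,y,.165,.012,.066)
    c,s=np.cos(.6),np.sin(.6)
    B.append([(*w(pm,(.1+c*a*.023-s*b*.007,s*a*.023+c*b*.007)),.076) for a,b in((1,1),(1,-1),(-1,-1),(-1,1))])
    return B
def draw(im,pm,box,k,f):
    x0,y0,x1,y1=box
    a=cv2.resize(im['color'][y0:y1,x0:x1,::-1],None,fx=k,fy=k,interpolation=cv2.INTER_CUBIC)
    for b in boxes(pm):
        p=(proj(im,b)-[x0,y0]+.5)*k; cv2.polylines(a,[p.round().astype(np.int32)],True,(0,0,255),1)
    cv2.imwrite('pics/'+f,a)
E
python3 - <<'E'
from ov import *
im=wrist(); draw(im,((.469,.3241),.0905),(150,70,410,250),3,'ov1.png')
E
```

```text
(no output)
```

View pics/ov1.png

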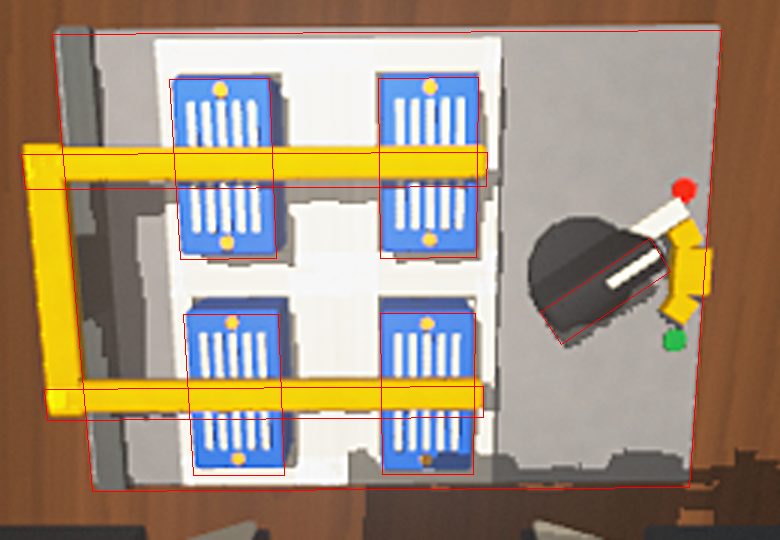

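>>> move_arm(series=[[0.5,0.2,-1,0,0,8.3],[0.5,0.2,-1,0,0,8.3],[0.5,0.2,-1,0,0,8.3],[0.5,0.2,-1,0,0,8.3],[0.5,0.2,-1,0,0,8.3],[0.5,0.2,-1,0,0,8.3],[0.5,0.2,-1,0,0,8.3],[0.5,0.2,-1,0,0,8.3]])

```text
clock: 4.7
position: [0.5357, 0.3195, 0.2197]
ee_rot: [0.504, 3.1, -0.001]
force: [1.1, 0.4, -0.1]
width: 0.456
```

>>> move_arm(series=[[0.5,0.2,-1,0,0,8.3],[0.5,0.2,-1,0,0,8.3],[0.5,0.2,-1,0,0,8.3],[0.5,0.2,-1,0,0,8.3],[0.5,0.2,-1,0,0,8.3],[0.5,0.2,-1,0,0,8.3],[0.4,0.1,-1,0,0,8.3],[0,0,0,0,0,0]])

```text
clock: 5.5
position: [0.5696, 0.3317, 0.1481]
ee_rot: [1.059, -2.956, 0.002]
force: [0.5, -1.1, -0.7]
width: 0.453
```

Run:
```python
from ov import *
im=wrist(); s=im['state'];print(s['position'],s['joints'].round(2),cv2.Rodrigues(s['ee_rot'])[0].round(3))
pm=((.469,.3260),.0905);print(w(pm,(.1,0)),proj(im,[(*w(pm,(.1,0)),.076)]))
draw(im,pm,(150,0,410,260),2.3,'ov2.png')
```

```text
[0.56959475 0.33170617 0.14813447] [-0.    0.83 -1.07  1.53  0.75  1.24  1.07] [[-0.773 -0.635 -0.002]
 [-0.635  0.773 -0.002]
 [ 0.002 -0.    -1.   ]]
[0.56859077 0.33503765] [[286.28326327 232.78892189]]
```

View pics/ov2.png

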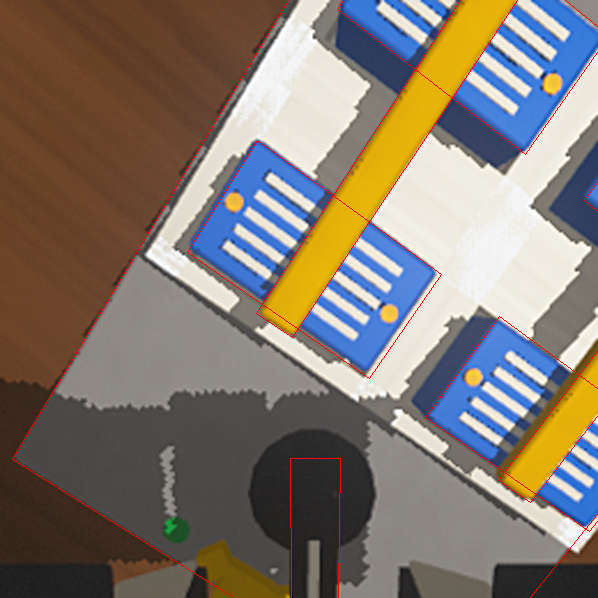

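The overlay matches well (bar centred at crop x≈315), so I descend and grip.

>>> move_arm(series=[[-0.1,0.3,-2,0,0,0],[0,0,-2,0,0,0],[0,0,-2,0,0,0],[0,0,-1.5,0,0,0],[0,0,-0.7,0,0,0],[0,0,0,0,0,0]])

```text
clock: 6.15
position: [0.5675, 0.3363, 0.0663]
ee_rot: [1.059, -2.956, 0.001]
force: [0.2, 0.5, 0.8]
width: 0.453
```

>>> move_arm(series=[[0,0,0,0,0,0],[0,0,0,0,0,0],[0,0,0,0,0,0],[0,0,0,0,0,0],[0,0,0,0,0,0]], grip=0, force=50)

```text
clock: 6.65
position: [0.5691, 0.336, 0.0682]
ee_rot: [-1.057, 2.957, -0.002]
force: [1.9, -3.2, 3.0]
width: 0.15
```

>>> move_arm(series=[[0,0,-0.4,0,0,0],[0,0,-0.4,0,0,0],[0,0,-0.3,0,0,0],[0,0,0,0,0,0]])

```text
clock: 7.05
position: [0.5691, 0.336, 0.0568]
ee_rot: [-1.057, 2.957, -0.002]
force: [3.1, -4.9, 7.4]
width: 0.15
```

>>> move_arm(series=[[0,0,-0.1,0,0,-7],[0,0,0,0,0,-8],[0,0,0,0,0,-8],[0,0,0,0,0,-8],[0,0,0,0,0,-8],[0,0,0,0,0,-8],[0,0,0,0,0,-8],[0,0,0,0,0,-8]])

```text
clock: 7.85
position: [0.5694, 0.3349, 0.0564]
ee_rot: [0.653, 3.07, -0.003]
force: [1.8, -8.9, 11.1]
width: 0.151
```

>>> move_arm(series=[[0,0,0,0,0,-5],[0,0,0,0,0,-1.5],[0,0,0,0,0,0]])

```text
clock: 8.15
position: [0.5694, 0.3348, 0.0564]
ee_rot: [0.817, 3.03, -0.004]
force: [3.2, -9.3, 11.8]
width: 0.152
```

>>> move_arm(series=[[0,0,0.5,0,0,0],[0,0,0.5,0,0,0],[0,0,0,0,0,0]])

```text
clock: 8.45
position: [0.5693, 0.3348, 0.066]
ee_rot: [0.816, 3.031, -0.003]
force: [4.3, -6.3, 2.9]
width: 0.15
```

>>> move_arm(series=[[0,0,0,0,0,0],[0,0,0,0,0,0],[0,0,0,0,0,0],[0,0,1,0,0,0],[-0.5,0,3,0,0,-3],[-1,0.5,3,0,0,-7],[-1,0.5,3,0,0,-8],[-1,0.5,3,0,0,-8]], grip=0.45)

```text
clock: 9.25
position: [0.5322, 0.3524, 0.1976]
ee_rot: [-1.484, -2.768, -0.001]
force: [0.1, -0.1, 0.2]
width: 0.451
```

>>> move_arm(series=[[-1,0.5,2,0,0,-8],[-1,0.5,2,0,0,-8],[-1,0.5,2,0,0,-8],[0,0,0,0,0,-5],[0,0,0,0,0,0]])

```text
clock: 9.75
position: [0.5025, 0.3678, 0.2573]
ee_rot: [2.124, 2.315, 0.003]
force: [-0.9, 0.2, -0.5]
width: 0.451
```

Run:
```python
from ov import *
im=wrist(); s=im['state'];print(s['position'],s['joints'].round(2),cv2.Rodrigues(s['ee_rot'])[0].round(3))
pm=((.469,.3260),.0905)
draw(im,pm,(100,0,440,260),2.3,'ov3.png')
```

```text
[0.50245088 0.36776395 0.257303  ] [-0.3   0.5  -0.64  1.52  0.31  1.22 -0.9 ] [[-0.086  0.996  0.002]
 [ 0.996  0.086  0.001]
 [ 0.001  0.002 -1.   ]]
```

View pics/ov3.png

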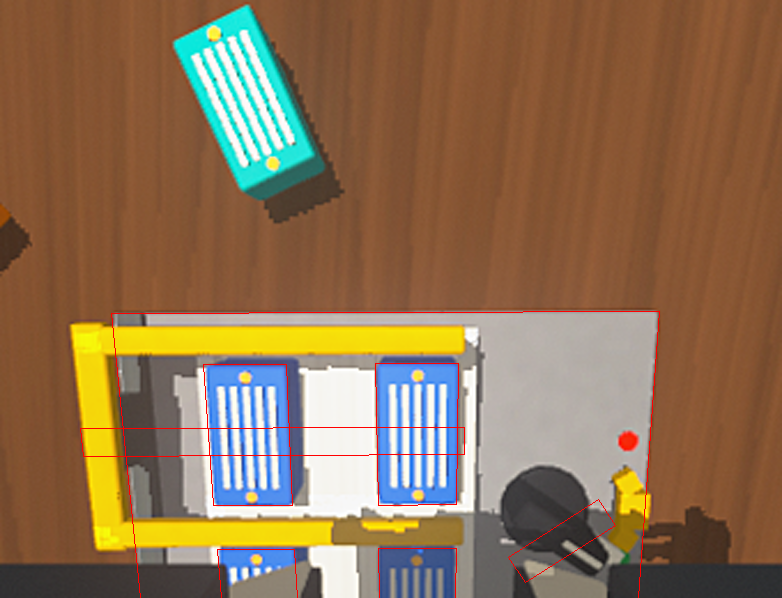

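Selector points at the green dot and the bars are clear of the modules. Picking module3 at (0.5025, 0.3717).

>>> move_arm(series=[[0,0.2,-4,0,0,0],[0,0.2,-4,0,0,0],[0,0,-4,0,0,0],[0,0,-4,0,0,0],[0,0,-3,0,0,0],[0,0,-1.4,0,0,0],[0,0,0,0,0,0]], grip=0.65)

```text
clock: 10.5
position: [0.5024, 0.37, 0.0507]
ee_rot: [-2.122, -2.316, 0.005]
force: [-0.2, -0.4, -0.0]
width: 0.649
```

>>> move_arm(series=[[0,0,0,0,0,0],[0,0,0,0,0,0],[0,0,0,0,0,0],[0,0,0,0,0,0],[0,0,1,0,0,0],[0,0,1.5,0,0,0],[0,0,3,0,0,0],[0,0,3,0,0,0]], grip=0, force=40)

```text
clock: 11.3
position: [0.5027, 0.3706, 0.1385]
ee_rot: [-2.124, -2.315, 0.001]
force: [1.5, -0.4, -2.5]
width: 0.389
```

```bash
cat > tray.py <<'E'
from fit import *
def tray():
    im=snap('top'); r=outline_of('top','tray')
    if not r: return None
    c=cv2.convexHull(np.argwhere(r[0]['mask'])[:,::-1].astype(np.float32))
    P=np.array([at(im,p[0],.012)[:2] for p in c],np.float32)
    (x,y),(a,b),an=cv2.minAreaRect(P*1000)
    if a>b: an-=90
    return round(r[0]['p'],2),(round(x/1e3,4),round(y/1e3,4)),(round(a),round(b)),round((an+45)%90-45,1)
def spots(t):
    p=(t[1],np.radians(t[3]))
    for x,y in((.04,.066),(.04,0),(.04,-.066),(-.04,.05),(-.04,-.045)): print((x,y),w(p,(x,y)).round(4))
if __name__=='__main__':
    t=tray(); print(t); spots(t); s=monitor.observe(); print(s['position'].round(4),s['width'],np.degrees(2*np.arctan2(s['ee_rot'][1],s['ee_rot'][0])))
E
python3 tray.py
```

```text
(0.86, (0.4975, -0.0183), (208, 168), -4.4)
(0.04, 0.066) [0.5424 0.0444]
(0.04, 0) [ 0.5374 -0.0214]
(0.04, -0.066) [ 0.5323 -0.0872]
(-0.04, 0.05) [0.4615 0.0346]
(-0.04, -0.045) [ 0.4542 -0.0601]
[0.5047 0.373  0.1424] 0.39155938607551555 94.92130504037068
```

>>> move_arm(series=[[0.3,-4.6,0,0,0,8],[0.3,-4.6,0,0,0,8],[0.3,-4.6,0,0,0,8],[0.3,-4.6,0,0,0,8],[0.3,-4.6,0,0,0,8],[0.3,-4.6,0,0,0,8],[0.3,-4.6,0,0,0,8],[0.3,-4.6,0,0,0,8]])

```text
clock: 12.2
position: [0.5268, 0.0007, 0.1372]
ee_rot: [0.566, 3.09, -0.001]
force: [0.6, 0.2, -2.0]
width: 0.388
```

>>> move_arm(series=[[0.2,-4.6,-1,0,0,8.3],[0.2,-4.6,-1,0,0,8.4],[0,0,-3,0,0,0],[0,0,-2,0,0,0],[0,0,-1.5,0,0,0],[0,0,-0.5,0,0,0],[0,0,0,0,0,0]])

```text
clock: 12.9
position: [0.531, -0.0887, 0.0467]
ee_rot: [-0.119, -3.139, 0.0]
force: [-0.4, 0.2, -2.1]
width: 0.39
```

>>> move_arm(series=[[0.1,0.1,-0.3,0,0,0],[0,0,-0.2,0,0,0],[0,0,0,0,0,0]])

```text
clock: 13.2
position: [0.5326, -0.088, 0.0422]
ee_rot: [0.12, 3.138, -0.0]
force: [-0.0, 0.3, -2.4]
width: 0.391
```

>>> move_arm(series=[[0,0,0,0,0,0],[0,0,0,0,0,0],[0,0,0,0,0,0],[0,0,2,0,0,0],[0,0,4,0,0,0],[0,2,4,0,0,0],[-0.3,4.6,0,0,0,-8],[-0.3,4.6,0,0,0,-8]], grip=0.6)

```text
clock: 14.0
position: [0.5269, 0.024, 0.1431]
ee_rot: [0.57, 3.087, 0.001]
force: [0.2, 0.3, -0.7]
width: 0.599
```

>>> move_arm(series=[[-0.3,4.6,0,0,0,-8],[-0.3,4.6,0,0,0,-8],[-0.3,4.6,0,0,0,-8],[-0.3,4.6,0,0,0,-8],[-0.3,4.6,0,0,0,-8],[-0.3,4.6,0,0,0,-8],[0,0,0,0,0,0]])

```text
clock: 14.7
position: [0.5048, 0.3091, 0.1429]
ee_rot: [-1.757, -2.6, -0.008]
force: [-0.1, 0.1, 0.1]
width: 0.6
```

>>> move_arm(series=[[0.2,-1.1,-2,0,0,-8.4],[0.2,-1.1,-2,0,0,-8.4],[0.1,0,-2,0,0,0],[0,0,-2,0,0,0],[0,0,-1,0,0,0],[0,0,0,0,0,0]], grip=0.65)

```text
clock: 15.3
position: [0.5125, 0.2774, 0.0508]
ee_rot: [-2.125, -2.313, 0.002]
force: [0.4, 0.6, 0.1]
width: 0.651
```

>>> move_arm(series=[[-0.2,0.9,0.2,0,0,0],[0,0,0,0,0,0]])

```text
clock: 15.5
position: [0.511, 0.2892, 0.0552]
ee_rot: [-2.124, -2.314, -0.005]
force: [-0.1, -0.3, -0.4]
width: 0.65
```

>>> move_arm(series=[[0,0,0,0,0,0],[0,0,0,0,0,0],[0,0,0,0,0,0],[0,0,0,0,0,0],[0,0,1,0,0,0],[0,0,1.5,0,0,0],[0,0,3,0,0,0],[0,0,4,0,0,0]], grip=0)

```text
clock: 16.3
position: [0.5102, 0.2861, 0.1496]
ee_rot: [-2.125, -2.312, 0.004]
force: [1.8, 0.0, -1.7]
width: 0.389
```

```bash
python3 tray.py
```

```text
(0.65, (0.498, -0.0176), (211, 168), -4.3)
(0.04, 0.066) [0.5428 0.0452]
(0.04, 0) [ 0.5379 -0.0206]
(0.04, -0.066) [ 0.5329 -0.0864]
(-0.04, 0.05) [0.4619 0.0353]
(-0.04, -0.045) [ 0.4547 -0.0595]
[0.5133 0.2892 0.1551] 0.388372887909222 94.82178982031638
```

>>> move_arm(series=[[0.25,-3.1,0,0,0,8.1],[0.25,-3.1,0,0,0,8.1],[0.25,-3.1,0,0,0,8.1],[0.25,-3.1,0,0,0,8.1],[0.25,-3.1,0,0,0,8.1],[0.25,-3.1,0,0,0,8.1],[0.25,-3.1,0,0,0,8.1],[0.25,-3.1,0,0,0,8.1]])

```text
clock: 17.2
position: [0.5311, 0.0373, 0.1495]
ee_rot: [0.547, 3.093, -0.0]
force: [1.0, -0.0, -1.2]
width: 0.386
```

>>> move_arm(series=[[0.25,-3.1,-2,0,0,8.1],[0.25,-3.1,-2,0,0,8.1],[0,0,-3,0,0,0],[0,0,-2,0,0,0],[0,0,-1,0,0,0],[0,0,0,0,0,0],[0,0,0,0,0,0]])

```text
clock: 17.9
position: [0.5366, -0.0228, 0.0498]
ee_rot: [0.114, 3.138, 0.0]
force: [-0.9, -0.3, -1.1]
width: 0.385
```

>>> move_arm(series=[[0.1,0.2,-0.3,0,0,0],[0,0,-0.2,0,0,0],[0,0,0,0,0,0]])

```text
clock: 18.2
position: [0.5372, -0.0211, 0.044]
ee_rot: [0.114, 3.139, -0.0]
force: [-0.0, -0.7, -1.0]
width: 0.384
```

>>> move_arm(series=[[0,0,0,0,0,0],[0,0,0,0,0,0],[0,0,0,0,0,0],[0,0,2,0,0,0],[0,0,4,0,0,0],[-0.7,2,4,0,0,-8],[-0.7,4,0,0,0,-8],[-0.7,4,0,0,0,-8]], grip=0.6)

```text
clock: 19.0
position: [0.5167, 0.0792, 0.1452]
ee_rot: [0.778, 3.041, 0.002]
force: [-0.2, 0.2, 0.3]
width: 0.599
```

>>> move_arm(series=[[-1,4,0,0,0,-8],[-1,4,0,0,0,-8],[-1,4,0,0,0,-8],[-1,4,0,0,0,-8],[-1,4,0,0,0,-8],[-1,2,0,0,0,-8],[0,0,0,0,0,0],[0,0,0,0,0,0]])

```text
clock: 19.8
position: [0.4557, 0.2989, 0.1438]
ee_rot: [1.934, 2.475, -0.001]
force: [0.7, -1.1, 0.5]
width: 0.602
```

>>> move_arm(series=[[-1,-1,-2,0,0,-4.4],[-1,-0.9,-2,0,0,-4.4],[0,0,-2,0,0,0],[0,0,-2,0,0,0],[0,0,-1,0,0,0],[0,0,0,0,0,0],[0,0,0,0,0,0]], grip=0.65)

```text
clock: 20.5
position: [0.4365, 0.2794, 0.0541]
ee_rot: [2.122, 2.316, 0.0]
force: [0.1, -0.1, 0.2]
width: 0.651
```

>>> move_arm(series=[[0,0,0,0,0,0],[0,0,0,0,0,0]])

```text
clock: 20.7
position: [0.4365, 0.28, 0.0545]
ee_rot: [2.122, 2.316, 0.002]
force: [1.0, -1.2, 0.9]
width: 0.651
```

>>> move_arm(series=[[-0.1,0,-0.1,0,0,0],[0,0,0,0,0,0],[0,0,0,0,0,0],[0,0,0,0,0,0],[0,0,1,0,0,0],[0,0,1.5,0,0,0],[0,0,3,0,0,0],[0,0,4,0,0,0]], grip=0)

```text
clock: 21.5
position: [0.4339, 0.2789, 0.148]
ee_rot: [-2.121, -2.316, 0.005]
force: [1.5, 0.4, -2.6]
width: 0.386
```

```bash
python3 tray.py
```

```text
(0.7, (0.4975, -0.0182), (208, 168), -4.4)
(0.04, 0.066) [0.5424 0.0445]
(0.04, 0) [ 0.5374 -0.0213]
(0.04, -0.066) [ 0.5323 -0.0871]
(-0.04, 0.05) [0.4615 0.0347]
(-0.04, -0.045) [ 0.4542 -0.06  ]
[0.4368 0.282  0.1527] 0.3930617018918458 95.0283629378088
```

>>> move_arm(series=[[1.05,-2.4,0,0,0,8.1],[1.05,-2.4,0,0,0,8.1],[1.05,-2.4,0,0,0,8.1],[1.05,-2.4,0,0,0,8.1],[1.05,-2.4,0,0,0,8.1],[1.05,-2.4,0,0,0,8.1],[1.05,-2.4,0,0,0,8.1],[1.05,-2.4,0,0,0,8.1]])

```text
clock: 22.4
position: [0.519, 0.0864, 0.1476]
ee_rot: [-0.542, -3.094, 0.001]
force: [-0.6, -0.4, -3.1]
width: 0.386
```

>>> move_arm(series=[[1.05,-2.4,-2,0,0,8.1],[1.05,-2.1,-2,0,0,8.1],[0,0,-3,0,0,0],[0,0,-2,0,0,0],[0,0,-1,0,0,0],[0,0,0,0,0,0],[0,0,0,0,0,0]])

```text
clock: 23.1
position: [0.5403, 0.0432, 0.0485]
ee_rot: [0.108, 3.139, 0.0]
force: [-0.1, 0.4, -1.5]
width: 0.389
```

>>> move_arm(series=[[0.2,0.2,-0.3,0,0,0],[0,0,-0.15,0,0,0],[0,0,0,0,0,0]])

```text
clock: 23.4
position: [0.5423, 0.0449, 0.0436]
ee_rot: [0.109, 3.139, 0.0]
force: [0.2, 0.2, -1.7]
width: 0.386
```

>>> move_arm(series=[[0,0,0,0,0,0],[0,0,0,0,0,0],[0,0,0,0,0,0],[0,0,2,0,0,0],[0,0,4,0,0,0],[-1,2,4,0,0,-8],[-1,3,0,0,0,-8],[-1,3,0,0,0,-8]], grip=0.6)

```text
clock: 24.2
position: [0.5126, 0.1255, 0.1447]
ee_rot: [0.771, 3.043, 0.002]
force: [0.1, 0.3, -0.5]
width: 0.602
```

>>> move_arm(series=[[-1.2,3.5,0,0,0,-8],[-1.2,3.5,0,0,0,-8],[-1.2,3.5,0,0,0,-8],[-1.2,3.5,0,0,0,-8],[-1.2,3.5,0,0,0,-8],[-1.2,3.5,0,0,0,-8],[-1,3,0,0,0,-8],[0,0,0,0,0,0]])

```text
clock: 25.0
position: [0.4269, 0.3705, 0.1441]
ee_rot: [-2.097, -2.335, -0.004]
force: [-0.8, -0.9, 0.5]
width: 0.601
```

>>> move_arm(series=[[0,0,0,0,0,0]], grip=0.65)

```text
clock: 25.1
position: [0.4293, 0.3655, 0.1433]
ee_rot: [2.098, 2.339, 0.0]
force: [0.2, -0.4, -0.1]
width: 0.635
```

>>> move_arm(series=[[-0.1,0,-2,0,0,-1],[0,0,-3,0,0,0],[0,0,-2,0,0,0],[0,0,-1.3,0,0,0],[0,0,-0.8,0,0,0],[0,0,0,0,0,0],[0,0,0,0,0,0]])

```text
clock: 25.8
position: [0.4294, 0.3649, 0.0529]
ee_rot: [2.122, 2.316, 0.001]
force: [1.1, -0.3, -0.2]
width: 0.652
```

>>> move_arm(series=[[0,0,0,0,0,0],[0,0,0,0,0,0],[0,0,0,0,0,0],[0,0,0,0,0,0],[0,0,1,0,0,0],[0,0,1.5,0,0,0],[0,0,3,0,0,0],[0,0,4,0,0,0]], grip=0)

```text
clock: 26.6
position: [0.4282, 0.364, 0.1481]
ee_rot: [-2.121, -2.316, 0.004]
force: [0.6, -0.3, -1.3]
width: 0.389
```

```bash
python3 tray.py
```

```text
(0.89, (0.4964, -0.0169), (210, 172), -4.2)
(0.04, 0.066) [0.5411 0.046 ]
(0.04, 0) [ 0.5363 -0.0198]
(0.04, -0.066) [ 0.5315 -0.0857]
(-0.04, 0.05) [0.4602 0.0359]
(-0.04, -0.045) [ 0.4532 -0.0588]
[0.4307 0.3675 0.1534] 0.38671500158730715 95.02508649825387
```

>>> move_arm(series=[[0.3,-3.3,0,0,0,8.1],[0.3,-3.3,0,0,0,8.1],[0.3,-3.3,0,0,0,8.1],[0.3,-3.3,0,0,0,8.1],[0.3,-3.3,0,0,0,8.1],[0.3,-3.3,0,0,0,8.1],[0.3,-3.3,0,0,0,8.1],[0.3,-3.3,0,0,0,8.1]])

```text
clock: 27.5
position: [0.453, 0.0992, 0.1477]
ee_rot: [0.541, 3.094, -0.001]
force: [-0.1, 0.1, -1.6]
width: 0.387
```

>>> move_arm(series=[[0.3,-3.3,-2,0,0,8.1],[0.3,-3.3,-2,0,0,8.1],[0,0,-3,0,0,0],[0,0,-2,0,0,0],[0,0,-1,0,0,0],[0,0,0,0,0,0],[0,0,0,0,0,0]])

```text
clock: 28.2
position: [0.4595, 0.0353, 0.0481]
ee_rot: [0.108, 3.139, 0.0]
force: [0.3, 1.1, -0.3]
width: 0.388
```

>>> move_arm(series=[[0.1,0,-0.3,0,0,0],[0,0,-0.15,0,0,0],[0,0,0,0,0,0]])

```text
clock: 28.5
position: [0.4602, 0.0348, 0.043]
ee_rot: [0.109, 3.139, -0.0]
force: [0.5, -0.6, -1.0]
width: 0.387
```

>>> move_arm(series=[[0,0,0,0,0,0],[0,0,0,0,0,0],[0,0,0,0,0,0],[0,0,2,0,0,0],[0,0,4,0,0,0],[0,-2,4,0,0,-8],[0.3,-4,2,0,0,-8],[0.3,-4,2,0,0,-8]], grip=0.6)

```text
clock: 29.3
position: [0.4663, -0.0659, 0.1844]
ee_rot: [0.765, 3.045, 0.001]
force: [0.4, -0.7, -0.2]
width: 0.598
```

>>> move_arm(series=[[0.3,-4,2,0,0,-8],[0.3,-4,2,0,0,-8],[0.3,-4,2,0,0,-8],[0.3,-4,2,0,0,-8],[0.3,-4,2,0,0,-8],[0.3,-4,1,0,0,-8],[0.3,-4,0,0,0,-8],[0,-3,0,0,0,-5]])

```text
clock: 30.1
position: [0.4868, -0.3781, 0.293]
ee_rot: [2.209, 2.232, -0.001]
force: [-0.2, 0.4, 0.5]
width: 0.599
```

>>> move_arm(series=[[0,0,0,0,0,0],[0,0,0,0,0,0]])

```text
clock: 30.3
position: [0.4868, -0.3753, 0.2923]
ee_rot: [-2.201, -2.24, -0.001]
force: [-0.0, 0.3, -0.4]
width: 0.597
```

```bash
cat > vo.py <<'E'
from fit import *
def vdraw(im,pv,f,q=0):
    B=[]
    def rect(cx,cy,dx,dy,z): B.append([(*w(pv,(cx+a*dx/2,cy+b*dy/2)),z) for a,b in((1,1),(1,-1),(-1,-1),(-1,1))])
    rect(.01,0,.23,.11,.02); rect(-.086,0,.032,.11,.036); rect(.046+q,0,.016,.036,.081); rect(-.04,0,.036,.064,.06)
    k=1.4; a=cv2.resize(im['color'][:,:,::-1],None,fx=k,fy=k)
    for b in B: cv2.polylines(a,[((proj(im,b)+.5)*k).round().astype(np.int32)],True,(0,0,255),1)
    cv2.imwrite('pics/'+f,a)
E
python3 - <<'E'
from vo import *
im=wrist(); s=im['state']; print(s['position'],s['joints'].round(2),np.degrees(2*np.arctan2(s['ee_rot'][1],s['ee_rot'][0])))
vdraw(im,((.4668,-.299),-.1294),'v1.png')
E
```

```text
[ 0.486808   -0.37525897  0.29226048] [ 0.97  0.46 -0.6   1.49  0.26  1.28  0.36] -268.9837521179794
```

View pics/v1.png

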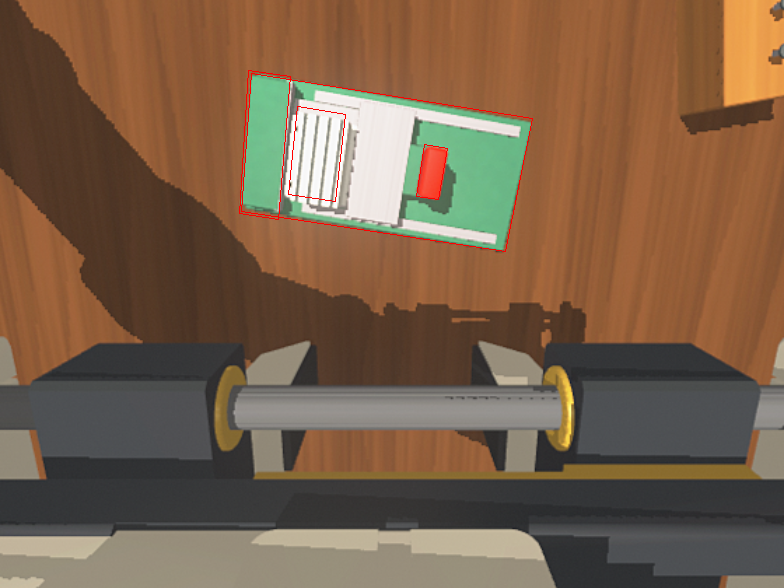

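Handle overlay fits at (432,172) in the enlarged view; the heat sink sits ~5 mm further to -y. Now grip the handle.

>>> move_arm(series=[[0.6,1.8,-3.8,0,0,-4.2],[0.6,1.8,-3.8,0,0,-4.2],[0.6,1.7,-3.8,0,0,0],[0.7,1.7,-3.8,0,0,0],[0,0,-3.6,0,0,0],[0,0,-2.5,0,0,0],[0,0,-1.3,0,0,0],[0,0,0,0,0,0]], grip=0.55)

```text
clock: 31.15
position: [0.5113, -0.3039, 0.0657]
ee_rot: [-2.356, -2.074, 0.001]
force: [0.4, -0.4, -0.4]
width: 0.549
```

>>> move_arm(series=[[0,0,0,0,0,0],[0,0,0,0,0,0],[0,0,0,0,0,0],[0,0,0,0,0,0],[0,0,0,0,0,0]], grip=0)

```text
clock: 31.65
position: [0.5135, -0.3057, 0.0675]
ee_rot: [2.358, 2.072, 0.003]
force: [1.0, -1.6, -5.1]
width: 0.175
```

>>> move_arm(series=[[0.7,-0.1,0,0,0,0],[0.8,-0.1,0,0,0,0],[0.8,-0.1,0,0,0,0],[0.8,-0.1,0,0,0,0],[0.8,-0.1,0,0,0,0],[0,0,0,0,0,0],[0,0,0,0,0,0]])

```text
clock: 32.35
position: [0.5518, -0.3113, 0.0675]
ee_rot: [2.359, 2.071, 0.001]
force: [2.0, -3.4, 3.3]
width: 0.174
```

>>> move_arm(series=[[0,0,0,0,0,0],[0,0,0,0,0,0],[0,0,0,0,0,0],[0,0,2,0,0,0],[-1,-1,4,0,0,0],[-2,-2,4,0,0,0],[-3,-2,3,0,0,0],[-3,-2,2,0,0,0]], grip=0.5)

```text
clock: 33.15
position: [0.4608, -0.3806, 0.219]
ee_rot: [2.357, 2.074, 0.001]
force: [-0.3, -1.2, 0.5]
width: 0.502
```

>>> move_arm(series=[[-2,0,0,0,0,0],[0,0,0,0,0,0],[0,0,0,0,0,0]], grip=0.7)

```text
clock: 33.45
position: [0.4409, -0.3799, 0.2166]
ee_rot: [-2.36, -2.073, -0.0]
force: [0.3, 0.7, -0.0]
width: 0.684
```

Run:
```python
from vo import *
im=wrist(); s=im['state']; print(s['position'],s['joints'].round(2),np.degrees(2*np.arctan2(s['ee_rot'][1],s['ee_rot'][0])))
pv=((.4668,-.299),-.1294);print(w(pv,(-.04,0)))
vdraw(im,pv,'v2.png',.04)
```

```text
[ 0.44088066 -0.37992593  0.21663542] [ 1.02  0.46 -0.57  1.68  0.27  1.08  0.24] -277.39903673981877
[ 0.42713442 -0.29383843]
```

View pics/v2.png

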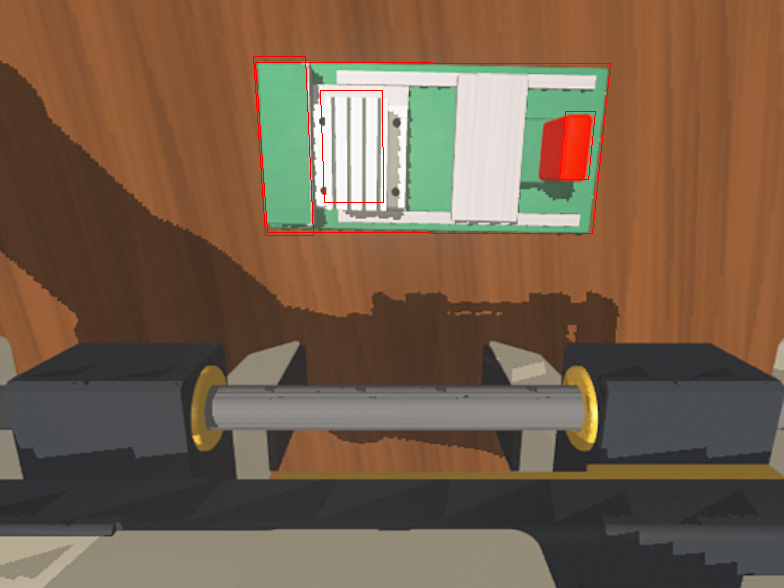

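Jaw is open (handle at (573,147)); heat sink is free, with fin body centred at about (354,152). Gripping it.

>>> move_arm(series=[[-0.4,2,-2,0,0,0],[-0.4,2.2,-3,0,0,0],[-0.3,2.1,-3,0,0,0],[-0.25,2,-2,0,0,0],[0,0,-3,0,0,0],[0,0,-1.6,0,0,0],[0,0,-1,0,0,0],[0,0,0,0,0,0]], grip=0.68)

```text
clock: 34.3
position: [0.4277, -0.2961, 0.0594]
ee_rot: [-2.357, -2.074, -0.0]
force: [0.1, 0.2, 1.3]
width: 0.679
```

>>> move_arm(series=[[0,0,0,0,0,0]])

```text
clock: 34.4
position: [0.4283, -0.297, 0.061]
ee_rot: [2.359, 2.074, 0.001]
force: [-0.1, -0.8, -0.4]
width: 0.681
```

>>> move_arm(series=[[0,0,0,0,0,0],[0,0,0,0,0,0],[0,0,0,0,0,0],[0,0,0,0,0,0],[0,0,1,0,0,0],[0,0,1.5,0,0,0],[0,0,3,0,0,0],[0,0,4,0,0,0]], grip=0, force=45)

```text
clock: 35.2
position: [0.4259, -0.2965, 0.1558]
ee_rot: [-2.357, -2.071, 0.002]
force: [1.1, -2.2, -3.1]
width: 0.385
```

Run:
```python
from tray import *
im=snap('top','top2.png'); t=tray(); print(t); spots(t); s=monitor.observe(); print(s['position'].round(4),s['width'],np.degrees(2*np.arctan2(s['ee_rot'][1],s['ee_rot'][0])))
print([(round(r['p'],2),at(im,np.argwhere(r['mask']).mean(0)[::-1],.04)[:2].round(3)) for r in outline_of('top','module1')])
a=im['color'][170:280,250:460,::-1]; cv2.imwrite('pics/t2.png',cv2.resize(a,None,fx=3.8,fy=3.8,interpolation=cv2.INTER_CUBIC))
```

```text
(0.92, (0.4966, -0.0162), (208, 168), -4.5)
(0.04, 0.066) [0.5417 0.0465]
(0.04, 0) [ 0.5365 -0.0193]
(0.04, -0.066) [ 0.5313 -0.0851]
(-0.04, 0.05) [0.4606 0.0368]
(-0.04, -0.045) [ 0.4532 -0.0579]
[ 0.4286 -0.2979  0.1584] 0.3908920780729351 82.59416747875395
[(0.95, array([ 0.531, -0.084])), (0.89, array([0.419, 0.498])), (0.74, array([0.269, 0.435])), (0.69, array([0.539, 0.048])), (0.65, array([0.461, 0.036])), (0.55, array([ 0.536, -0.018])), (0.41, array([ 0.432, -0.307]))]
```

View pics/t2.png

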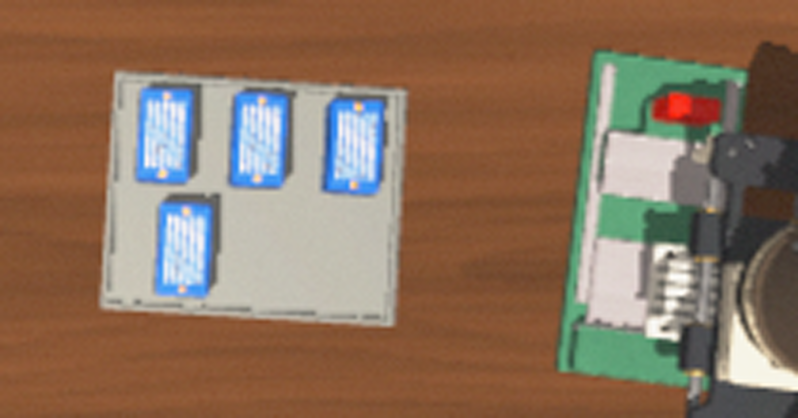

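All four modules are in the tray, three across the top row and one lower left, leaving the lower right free for the heat sink, which is held.

>>> move_arm(series=[[0.2,2,0,0,0,7.75],[0.2,2,0,0,0,7.75],[0.2,2,0,0,0,7.75],[0.2,2,0,0,0,7.75],[0.2,2,0,0,0,7.75],[0.2,2,0,0,0,7.75],[0.2,2,0,0,0,7.75],[0.2,2,0,0,0,7.75]])

```text
clock: 36.2
position: [0.4423, -0.1365, 0.1546]
ee_rot: [-0.946, -2.993, 0.0]
force: [0.6, 0.1, -3.0]
width: 0.385
```

>>> move_arm(series=[[0.2,2,0,0,0,7.75],[0.2,2,0,0,0,7.75],[0.2,2,0,0,0,7.75],[0.2,2,0,0,0,7.75],[0,0,-4,0,0,0],[0,0,-4,0,0,0],[0,0,-2.3,0,0,0],[0,0,0,0,0,0]])

```text
clock: 37.0
position: [0.4482, -0.0573, 0.0494]
ee_rot: [-0.118, -3.132, -0.001]
force: [-0.1, 0.7, -2.5]
width: 0.39
```

>>> move_arm(series=[[0,0,0,0,0,0]])

```text
clock: 37.1
position: [0.4508, -0.0569, 0.0525]
ee_rot: [-0.119, -3.137, -0.001]
force: [0.0, 0.1, -2.3]
width: 0.388
```

>>> move_arm(series=[[0.2,0,-0.4,0,0,0],[0,0,-0.25,0,0,0],[0,0,0,0,0,0],[0,0,0,0,0,0]])

```text
clock: 37.5
position: [0.4537, -0.0574, 0.0466]
ee_rot: [0.121, 3.139, -0.0]
force: [-0.5, -0.3, -2.8]
width: 0.384
```

>>> move_arm(series=[[0,0,0,0,0,0],[0,0,0,0,0,0],[0,0,0,0,0,0],[0,0,2,0,0,0],[0,0,4,0,0,0],[0,0,4,0,0,0],[1.3,4.3,1,0,0,-2.8],[1.3,4.3,0,0,0,-2.8]], grip=0.6)

```text
clock: 38.3
position: [0.4812, 0.0274, 0.1583]
ee_rot: [0.288, 3.125, -0.0]
force: [1.0, 1.2, 0.4]
width: 0.6
```

>>> move_arm(series=[[1.3,4.4,0,0,0,-2.8],[1.3,4.4,0,0,0,-2.8],[1.3,4.4,0,0,0,-2.8],[1.3,4.4,0,0,0,-2.8],[1.3,4.4,0,0,0,-2.8],[1.3,4.4,0,0,0,-2.8],[1.2,4.2,0,0,0,-2.8],[0,0,0,0,0,0]], grip=0.45)

```text
clock: 39.1
position: [0.5681, 0.3424, 0.1565]
ee_rot: [-0.794, -3.038, -0.008]
force: [0.1, -0.3, 0.5]
width: 0.45
```

Run:
```python
from tray import *
w_=wrist(); im=snap('top'); t=tray(); print(t); s=monitor.observe(); print(s['position'].round(4),s['joints'].round(2),s['width'],np.degrees(2*np.arctan2(s['ee_rot'][1],s['ee_rot'][0])))
a=cv2.resize(im['color'][170:280,250:460,::-1],(600,314),interpolation=cv2.INTER_CUBIC)
b=w_['color'][0:280,100:500,::-1]; b=cv2.resize(b,(400,280))
c=np.zeros((600,620,3),np.uint8); c[:314,:600]=a; c[315:595,:400]=b; cv2.imwrite('pics/t3.png',c)
```

```text
(0.58, (0.4973, -0.0168), (209, 167), -4.4)
[0.5695 0.3336 0.1559] [-0.13  0.7  -0.79  1.54  0.53  1.13  0.02] 0.4517447361778509 150.39213306154008
```

View pics/t3.png

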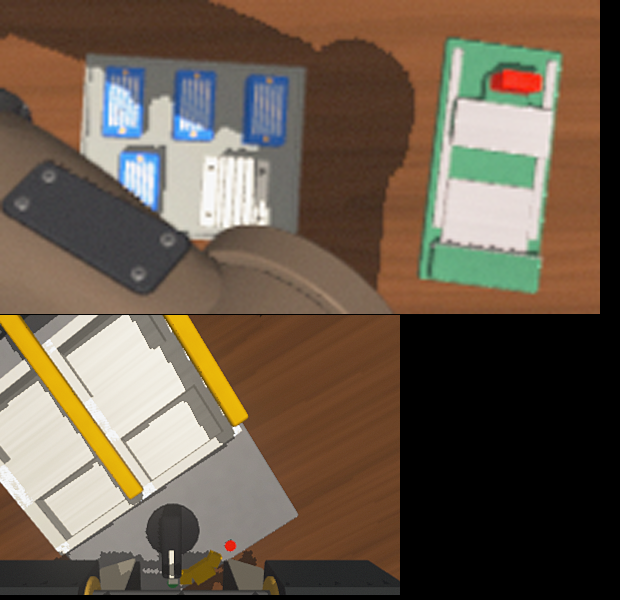

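The tray holds four modules and the heat sink flat. The mould is empty, and the selector bar is lined up under the gripper. I turn it back.

>>> move_arm(series=[[0,0.1,-2.5,0,0,0],[0,0,-2.5,0,0,0],[0,0,-2,0,0,0],[0,0,-1.2,0,0,0],[0,0,-0.7,0,0,0],[0,0,0,0,0,0]])

```text
clock: 39.9
position: [0.5695, 0.3348, 0.0668]
ee_rot: [-0.803, -3.037, 0.001]
force: [-0.0, -0.5, 0.2]
width: 0.448
```

>>> move_arm(series=[[0,0,0,0,0,0],[0,0,0,0,0,0],[0,0,0,0,0,0],[0,0,0,0,0,0],[0,0,0,0,0,0]], grip=0, force=50)

```text
clock: 40.4
position: [0.5692, 0.3349, 0.0673]
ee_rot: [-0.802, -3.037, 0.003]
force: [-1.8, -3.5, 1.9]
width: 0.147
```

>>> move_arm(series=[[0,0,-0.4,0,0,0],[0,0,-0.4,0,0,0],[0,0,-0.4,0,0,0],[0,0,0,0,0,0]])

```text
clock: 40.8
position: [0.5692, 0.3349, 0.0559]
ee_rot: [0.802, 3.037, -0.003]
force: [-4.1, -5.1, 10.3]
width: 0.15
```

>>> move_arm(series=[[0,0,0,0,0,7],[0,0,0,0,0,8],[0,0,0,0,0,8],[0,0,0,0,0,8],[0,0,0,0,0,8],[0,0,0,0,0,8],[0,0,0,0,0,8],[0,0,0,0,0,8]])

```text
clock: 41.6
position: [0.569, 0.3355, 0.0559]
ee_rot: [0.911, -3.006, 0.001]
force: [-4.8, -3.9, 8.2]
width: 0.152
```

>>> move_arm(series=[[0,0,0,0,0,5],[0,0,0,0,0,1],[0,0,0,0,0,0]])

```text
clock: 41.9
position: [0.569, 0.3356, 0.0559]
ee_rot: [1.06, -2.956, 0.0]
force: [-5.1, -4.3, 8.7]
width: 0.15
```

>>> move_arm(series=[[0,0,0.5,0,0,0],[0,0,0.5,0,0,0],[0,0,0,0,0,0]])

```text
clock: 42.2
position: [0.569, 0.3355, 0.0658]
ee_rot: [1.059, -2.957, 0.0]
force: [-3.8, -2.4, 2.6]
width: 0.15
```

>>> move_arm(series=[[0,0,0,0,0,0],[0,0,0,0,0,0],[0,0,0,0,0,0],[0,0,1,0,0,0],[0,0,3,0,0,0],[0,0,3,0,0,0],[-1,0.5,4,0,0,-8],[-1,0.5,4,0,0,-8]], grip=0.45)

```text
clock: 43.0
position: [0.5492, 0.3458, 0.217]
ee_rot: [0.628, -3.078, -0.001]
force: [0.5, 0.5, -0.1]
width: 0.451
```

>>> move_arm(series=[[-1,-1,3,0,0,-8],[-1,-1,3,0,0,-8],[-1,-1,2,0,0,-8],[-1,-1,0,0,0,-8],[-1,0,0,0,0,-8],[-1,0,0,0,0,-8],[0,0,0,0,0,-8],[0,0,0,0,0,0]])

```text
clock: 43.8
position: [0.4891, 0.3061, 0.2964]
ee_rot: [0.883, 3.013, 0.001]
force: [-0.0, -0.4, 0.3]
width: 0.449
```

>>> move_arm(series=[[0,0,0,0,0,-8],[0,0,0,0,0,-8],[0,0,0,0,0,-8],[0,0,0,0,0,-8],[0,0,0,0,0,-8],[0,0,0,0,0,0]])

```text
clock: 44.4
position: [0.4895, 0.306, 0.2956]
ee_rot: [1.857, 2.534, 0.001]
force: [0.3, 1.5, 0.6]
width: 0.45
```

Run:
```python
from ov import *
from tray import tray
im=wrist(); s=im['state'];print(s['position'],s['force'],tray())
draw(im,((.469,.3260),.0905),(100,0,440,260),2.3,'ov4.png')
```

```text
[0.48953579 0.30603139 0.29562977] [0.32920313 1.48948813 0.63960977] (0.69, (0.4966, -0.0171), (210, 168), -4.3)
```

View pics/ov4.png

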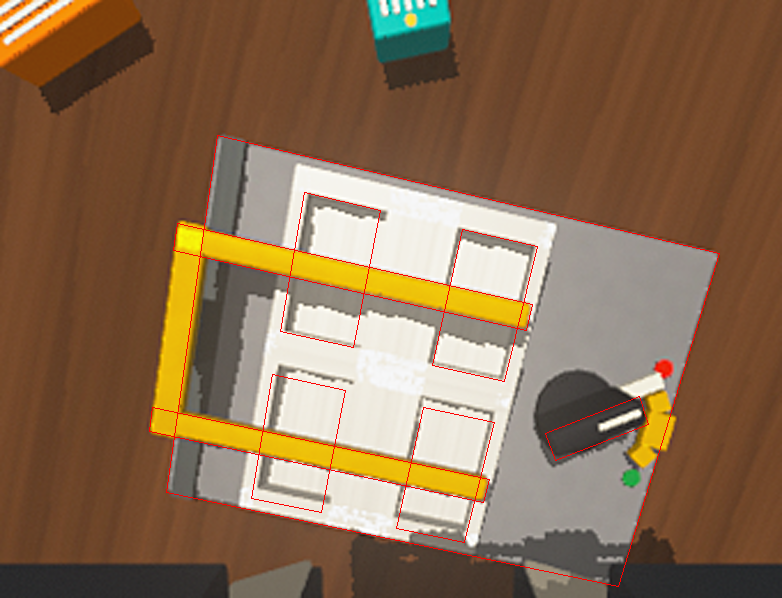

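The mould is empty, and the selector points to the red dot with its bar matching the "up" overlay. The bars are back and the tray hasn't moved, so I hand in.

```bash
python3 -c "
from h import *
im=snap('top')
print([(round(r['p'],2),at(im,np.argwhere(r['mask']).mean(0)[::-1],.04)[:2].round(3).tolist()) for t in('module1','heatsink') for r in outline_of('top',t)])
print(workorder.sign_off())"
```

```text
[(0.93, [0.536, -0.018]), (0.86, [0.539, 0.048]), (0.84, [0.529, -0.083]), (0.71, [0.269, 0.437]), (0.7, [0.461, 0.036]), (0.49, [0.749, -0.203]), (0.84, [0.454, -0.052])]
the job is handed in; nothing more can be done
None
```

The job is done and handed in; the sign-off gave no verdict. I turned the selector to the green dot and moved all four blue modules into the tray. Then I opened the vise about 4 cm and placed the heat sink in the tray as well. Last, I turned the selector back to the red dot.

**Last checks:**
- **Tray:** The last top image put all five parts where I placed them, and the earlier close view showed them flat and unstacked. The tray had not moved measurably from its starting place.
- **Selector:** It pointed at the red dot, and its bar matched the "sprung up" position in the wrist view. The hold-down bars were back over the empty pockets.
- **Robot:** It was hovering clear at about 0.30 m, touching nothing.

**Disagreements:** The module detector also reported the turquoise or orange look-alike and, with low confidence, something at (0.749, -0.203), probably the wooden block. I ignored both. My first placement estimates for the mould and the heat sink were 2–5 mm off. I corrected them from the wrist camera before gripping.

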